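Slide the relay tube in behind the lamp socket

TASK

The clear tube of orange relays on the blue mat has lost the stopper from one end, so it must stay flat on the bench: without picking it up, push it with the fingertips into the aluminium tube bay. Slip its open end in behind the empty lamp socket first, then swing the green-stoppered end round, until the whole tube lies snug along the bay's back rail between the two end stops. Leave the solder reel, the flux bottle and the board holder where they stand.

Things in the scene. Friction and masses are not known exactly. Their poses are not given: they have to be found in the camera images.
- tube: straight clear tube of relays, 300 mm long, 28 wide, 18 high, about 170 g, a stiff box sliding flat on the bench with dry friction. Origin: centre of its underside. y runs along its length to the open end, x across it, z up. At the start the open end points to the robot's left and x away from the robot, within about 20 degrees.
- tube_open_end (a point): centre of the tube's open end face (clear, no stopper), 150 mm from the tube's centre along its +y, 9 mm above its underside
- tube_stopper_end (a point): centre of the end face with the green stopper, 150 mm from the tube's centre along its -y, 9 mm above its underside
- bay: tube bay, fixed: aluminium back rail and two end stops, open to the robot, no floor. Origin: at bench height on the rail's inner face, midway between the stops; x into the rail (away from the robot), y along it to the left, z up. Rail and stops 30 mm high, 5 thick; stops' inner faces at y = +176 and -176 mm, reaching out to x = -36 mm; 3 mm high screw flanges only behind rail and outside stops.
- socket: empty lamp socket, a fixed upright black sleeve, 28 mm diameter, 55 high, in front of the bay's left part. Origin: its axis at bench height; axes as the bay's. Axis 64 mm in front of the rail face (50 mm free behind the sleeve) and 70 to 95 mm right of the left stop, so the tube cannot go in broadside. A thumbscrew sticks out 31 mm to its left at 42 mm height.
- reel: solder reel standing on end, grey flanges, 60 mm in diameter, 56 mm high, loose; origin at the centre of its underside; leave it alone
- flux: small amber flux bottle with red cap, 38 mm in diameter, 72 mm high, loose; origin at the centre of its underside; leave it alone
- holder: board holder with green foot 75 x 70 mm, brass jaws and a green circuit board on top, 71 mm high, 112 mm over its screw (its y), loose; origin at the centre of its underside; leave it alone
Things that resemble listed ones, but are neither listed nor needed, are in the scene too. What is shaped like the socket but purple is not meant.

How it is judged:
On the way:
1. the open end is in behind the lamp socket while the stoppered end is still outside the bay (x of tube_open_end in the frame of socket above 0.02 m and y of tube_open_end in the frame of socket above 0 m and x of tube_open_end in the frame of bay below 0 m and x of tube_stopper_end in the frame of bay below -0.045 m), for 0.1 s.
At the end, for the whole second after the job is handed in: The tube lies flat and at rest in the bay, between the two end stops, open end to the left behind the socket, each end within 10 mm of the back rail (x of tube_open_end in the frame of bay between -0.024 and -0.008 m and x of tube_stopper_end in the frame of bay between -0.024 and -0.008 m and y of tube_open_end in the frame of bay below 0.178 m and y of tube_open_end in the frame of socket above 0.015 m and y of tube_stopper_end in the frame of bay above -0.178 m and height (world z) of tube below 0.004 m and angle between tube's own z axis and vertical below 0.1 rad and linear speed of tube below 0.01 m/s); the robot touches nothing.
It fails at once if the tube is lifted or tipped off the bench (height (world z) of tube above 0.01 m or angle between tube's own z axis and vertical above 0.25 rad).
It fails at once if the solder reel is moved (distance of reel from where it was at the start of the episode above 0.02 m).
It fails at once if the flux bottle is moved (distance of flux from where it was at the start of the episode above 0.02 m).
It fails at once if the board holder is moved (distance of holder from where it was at the start of the episode above 0.02 m).
It also fails if it takes over 67 s, if anything falls off the work surface, if the arm or the gripper's body presses on something with over 40 N, if the wrist force passes 120 N, or if a joint passes its speed limit or range.

ROBOT

A 7-joint arm with a two-finger parallel gripper is mounted at the origin on the work surface. World frame = base frame: x ahead of the robot, y to its left, z up, the work surface at z = 0. Lengths are in m, angles in rad, forces in N, time in s.
With the tool pointing down it reaches from about 0.4 to 0.85 m from the base axis. Payload 4.5 kg.
Tool frame: the origin (TCP) lies between the finger pads; the fingertips stand 14 mm ahead of it and the grasp point (between the pads) lies 5 mm behind it; x points along the fingers, z is the direction in which the jaws open and shut, and the axes are right-handed (so a half turn about x gives the same grasp; the last joint's range is limited). The gripper opens to 88 mm and grips with 3 to 60 N. Pads are 18 mm wide; open, the fingers measure 123 mm over their backs; the gripper's body (75 mm by 187 mm) begins 45 mm behind the grasp point.
Start: joints at [-1.175, 0.689, -0.195, 1.565, 0.157, 0.902, -0.215], TCP at [0.221, 0.585, 0.253] pointing down, gripper open.
Joint ranges: [-3.01, 3.01], [-0.46, 2.08], [-1.47, 1.51], [0.13, 2.56], [-1, 4.14], [0.04, 2.09], [-2.66, 2.66]. Speed limits (rad/s): [2.57, 2.57, 3.14, 3.14, 3.14, 3.14, 3.14].

INTERFACE

Orientations are given as a unit quaternion [x, y, z, w].
In Python, from plant import r, cams gives the robot as it stands.
- The arm moves only by the tool apply_moves, never from a script. Its arguments are lists of equal length, an entry for each row: "travel": the shift along the world's x, y, z in cm, a list of three; "roll": the turn about the world's z in degrees; "gripper": the finger opening in cm, from 0 to 8.81. In form: {"travel": [[x, y, z], ...], "roll": [roll, ...], "gripper": [gripper, ...]}. A call has exactly 8 rows; each row is the pose to reach, as a shift and turn from the pose commanded when the call began; what a row does not reach only later rows make up. A row lasts 1/12 s, in which the tool goes at most 41.7 mm and 7.16 degrees, less where a joint would pass 70% of its speed; a pose out of reach is approached as far as the arm can. A call with a gripper value outside its range is refused whole. The fingers move at their own pace and stop on an object; "newtons" is the grip in N (left out, the last holds). Time passes only in rows, so rows that repeat a pose let the fingers close, or fill a call up. It gives the time, the measured TCP pose, the force and the opening at its end, in the units of the state.
- r.get_state(): the state, without advancing time (a new reading comes with each control period).
- cams.snapshot(name): name is "scene" or "top" or "wrist"; returns a dict with "image" (384x512x3 uint8, red, green, blue), "fx", "fy", "cx", "cy" (pixels), "R" (3x3) and "t" (3): a world point X has camera coordinates R X + t. Camera axes: x right, y down, z forward; pixel columns grow to the right and rows downward; lengths in m; the calibration is good to about 2 mm. A picture is of the moment at which its call begins. There is no depth.
- r.finish_job(): hands the job in, once; it reports no verdict.
The state is a dict: "clock": time; "q": joint angles; "qd": joint speeds; "joint_torque": joint torques, N m; "tool_pos": TCP position; "eef_rot": TCP orientation; "contact_force": force on the tool from outside, world axes, zero at the start; "moment": the same for the moment, N m; "opening": opening from 0.0 (shut) to 1.0 (fully open).
Only numpy, scipy, OpenCV 4.12 (cv2) and the standard library are available. Lean on these libraries where they do the work, as an engineer would, in place of code of your own. Each camera call takes 0.05 s, during which the arm holds its last target. There are 200 camera calls.

## Working session

There is one attempt and no reset: what is moved stays moved. The work goes in short steps, Python scripts to look and compute and a tool call to move; the robot and the scene stay as the last step left them, time stands still between calls to the robot, and variables do not carry over. Pictures are saved under pics/ and viewed, about 8 in all and at most 12, crops included, and the job is handed in when it is done.

Besides the shell and the picture viewer there is one more tool, called after "Request:" in YAML: its name, and indented under it one key for each argument. apply_moves: Moves the arm, as the interface text tells. Its arguments: {"type":"object","properties":{"travel":{"type":"array","items":{"type":"array","items":{"type":"number"}}},"roll":{"type":"array","items":{"type":"number"}},"gripper":{"type":"array","items":{"type":"number"}},"newtons":{"type":"number"}},"required":["travel","roll","gripper"]}

```bash
mkdir -p pics; cat > h.py <<'E'
import numpy as np, cv2
from plant import r, cams
def snap(n,f):
    s=cams.snapshot(n); cv2.imwrite(f'pics/{f}.png',s['image'][:,:,::-1]); 
    np.savez(f'pics/{f}.npz',**{k:s[k] for k in('fx','fy','cx','cy','R','t')}); return s
def load(f): return np.load(f'pics/{f}.npz')
def ray(s,uv,z):
    R=np.array(s['R']);t=np.array(s['t']);c=-R.T@t
    d=R.T@np.array([(uv[0]-s['cx'])/s['fx'],(uv[1]-s['cy'])/s['fy'],1]); return c+d*(z-c[2])/d[2]
def proj(s,X):
    p=np.array(s['R'])@np.array(X)+np.array(s['t']); return s['fx']*p[0]/p[2]+s['cx'],s['fy']*p[1]/p[2]+s['cy']
E
python3 - <<'E'
from h import *
s=snap('top','top0'); print(s['fx'],s['cx'],s['cy'],np.round(s['R'],3).tolist(),np.round(s['t'],3)); s2=snap('scene','sc0'); print(np.round(s2['R'],3).tolist(),np.round(s2['t'],3))
im=cv2.imread('pics/top0.png'); cv2.imwrite('pics/top0b.png',cv2.resize(im,(800,600),interpolation=cv2.INTER_CUBIC))
print(r.get_state())
E
```

```text
495.417331806278 262.070351284653 190.08876216642386 [[-0.014, -1.0, 0.007], [-0.998, 0.013, -0.056], [0.056, -0.008, -0.998]] [-0.012  0.586  1.516]
[[-0.105, 0.994, 0.006], [0.546, 0.063, -0.836], [-0.831, -0.084, -0.549]] [ 0.083 -0.266  1.439]
{'clock': 0.1, 'q': array([-1.17518059,  0.68986024, -0.1945195 ,  1.56618828,  0.15731787,
        0.90250934, -0.21511159]), 'qd': array([ 2.62241620e-04, -1.11336138e-03,  1.70513097e-03, -1.47927869e-03,
        4.79675364e-05, -5.22553317e-04,  6.78460292e-04]), 'joint_torque': array([-3.25343113e-03, -5.28498816e+01, -1.27143033e+00, -1.53836542e+01,
       -5.25250845e-02,  1.99954316e-03,  7.39135226e-05]), 'tool_pos': array([0.22109297, 0.58403428, 0.25202888]), 'eef_rot': array([-0.40225251,  0.58221704,  0.40154543,  0.58135832]), 'contact_force': array([ 0.54896779, -0.57547829,  0.53474903]), 'moment': array([-0.05464313, -0.01335084, -0.05037339]), 'opening': 1.0017047157267158}
```

View pics/top0b.png

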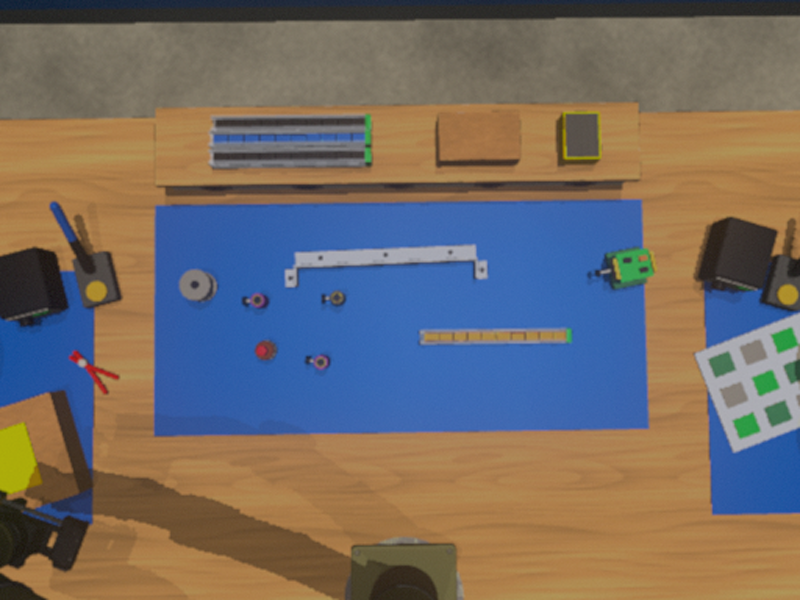

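View pics/sc0.png

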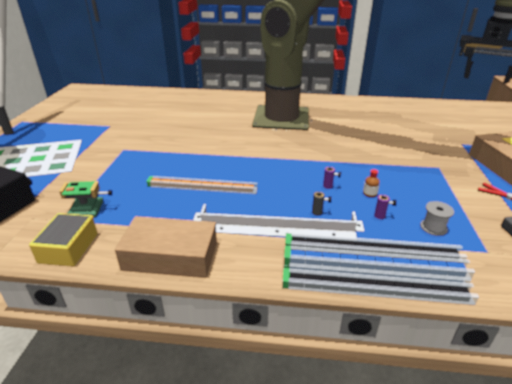

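The top view shows the tube from (420,337) to (571,336), with its green end on the right. The bay rail runs from (295,258) to (476,252), and the black socket is at (337,298). Purple decoys are at (257,300) and (318,362), the flux at (265,351), the reel at (197,285) and the holder at (628,267). I'll enlarge the working area.

```bash
python3 - <<'E'
from h import *
im=cv2.imread('pics/top0.png')[150:246,170:380]
# crop u 170..380, v 150..246, scale 3.8
cv2.imwrite('pics/top0c.png',cv2.resize(im,None,fx=3.8,fy=3.8,interpolation=cv2.INTER_CUBIC))
E
```

```text
(no output)
```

View pics/top0c.png

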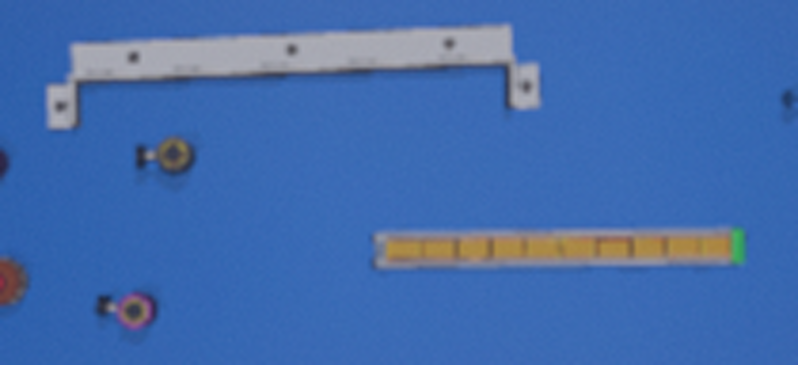

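The crop shows the rail's inner edge from (78,81) to (510,65), the socket's top at (175,154), and a purple post at (134,311). The tube's corners are (375,232), (376,268), (744,229) and (744,263).

```bash
python3 - <<'E'
from h import *
s=load('top0')
P=lambda x,y,z:ray(s,(170+(x+.5)/3.8-.5,150+(y+.5)/3.8-.5),z)[:2]
for n,x,y,z in [('railL',78,81,.03),('railR',510,65,.03),('stopLtip',78,127,.03),('stopRtip',509,108,.03),('sock',175,154,.055),('purp',134,311,.055),('purp2',-2+0,160,.055),('flux',3,283,.072),('oT',375,232,.018),('oB',376,268,.018),('gT',744,229,.018),('gB',744,263,.018)]:
    print(n,np.round(P(x,y,z),4))
L,R=P(78,81,.03),P(510,65,.03); print(np.linalg.norm(L-R), 'yaw',np.degrees(np.arctan2(-(L-R)[0],(L-R)[1])))
yv=(L-R)/np.linalg.norm(L-R); xv=np.array([yv[1],-yv[0]]); o=(L+R)/2
def b(p): d=p-o; return np.round([d@xv,d@yv],4)
print('o',o,xv); 
for n,p in [('sock',P(175,154,.055)),('purp',P(134,311,.055)),('purp2',P(-2,160,.055)),('flux',P(3,283,.072)),('open',(P(375,232,.018)+P(376,268,.018))/2),('green',(P(744,229,.018)+P(744,263,.018))/2)]: print(n,b(p))
st=r.get_state(); from scipy.spatial.transform import Rotation as Q; print(st['tool_pos'],np.round(Q.from_quat(st['eef_rot']).as_matrix(),3))
E
```

```text
railL [0.6471 0.1996]
railR [ 0.6555 -0.1496]
stopLtip [0.6099 0.1998]
stopRtip [ 0.6207 -0.1482]
sock [0.5856 0.1197]
purp [0.462  0.1531]
purp2 [0.5827 0.2598]
flux [0.4857 0.2532]
oT [ 0.5222 -0.0387]
oB [ 0.493  -0.0391]
gT [ 0.5205 -0.3385]
gB [ 0.493  -0.3378]
0.3493299627912914 yaw 1.382828701203916
o [0.65132232 0.02498113] [0.99970877 0.02413257]
sock [-0.0634  0.0963]
purp [-0.1862  0.1326]
purp2 [-0.0629  0.2364]
flux [-0.1601  0.2321]
open [-0.1452 -0.0604]
green [-0.1533 -0.3595]
[0.22109297 0.58403428 0.25202888] [[-0.    -0.935  0.354]
 [-0.002  0.354  0.935]
 [-1.    -0.    -0.002]]
```

Request:
apply_moves:
  travel:
    - [2.5, -3, 0]
    - [5, -6, 0]
    - [7.5, -9, 0]
    - [10, -12.5, 0]
    - [12.5, -15.5, 0]
    - [15, -18.5, 0]
    - [17.5, -22, 0]
    - [20, -25, 0]
  roll: [-5, -10, -15, -20, -25, -30, -35, -40]
  gripper: [0, 0, 0, 0, 0, 0, 0, 0]
  newtons: 20

```text
clock: 0.77
tool_pos: [0.4217, 0.3324, 0.2525]
eef_rot: [-0.177, 0.685, 0.177, 0.684]
contact_force: [1.0, -0.6, -0.3]
opening: 0.42
```

Request:
apply_moves:
  travel:
    - [0.5, -4, 0]
    - [1, -8, 0]
    - [1.5, -12, 0]
    - [2, -16, 0]
    - [2.5, -20, 0]
    - [2.7, -24, 0]
    - [2.8, -28, 0]
    - [2.8, -32, 0]
  roll: [-4, -8, -12, -16, -20, -24, -28, -29.3]
  gripper: [0, 0, 0, 0, 0, 0, 0, 0]

```text
clock: 1.43
tool_pos: [0.449, 0.0127, 0.2526]
eef_rot: [0.001, 0.707, -0.001, 0.707]
contact_force: [0.7, 0.4, 0.4]
opening: -0.0
```

Request:
apply_moves:
  travel:
    - [0, -4, 0]
    - [0, -8, 0]
    - [0, -12, -4]
    - [0, -16, -8]
    - [0, -16, -12]
    - [0, -16, -16]
    - [0, -16, -20]
    - [0, -16, -20]
  roll: [0, 0, 0, 0, 0, 0, 0, 0]
  gripper: [0, 0, 0, 0, 0, 0, 0, 0]

```text
clock: 2.1
tool_pos: [0.4473, -0.1457, 0.0486]
eef_rot: [0.001, 0.709, -0.0, 0.705]
contact_force: [-0.3, 0.5, -0.2]
opening: 0.004
```

Request:
apply_moves:
  travel:
    - [0, 0, -2]
    - [0, 0, -3.2]
    - [0.5, 0, -3.2]
    - [1.5, 0, -3.2]
    - [2.5, 0, -3.2]
    - [3.5, 0, -3.2]
    - [4.2, 0, -3.2]
    - [5, 0, -3.2]
  roll: [0, 0, 0, 0, 0, 0, 0, 0]
  gripper: [0, 0, 0, 0, 0, 0, 0, 0]

```text
clock: 2.77
tool_pos: [0.4994, -0.1453, 0.0218]
eef_rot: [0.0, 0.707, -0.0, 0.707]
contact_force: [-4.6, 0.1, 2.7]
opening: 0.009
```

```bash
cat >> h.py <<'E'
def crop(f,u0=170,u1=380,v0=150,v1=246):
    im=cv2.imread(f'pics/{f}.png')[v0:v1,u0:u1]; cv2.imwrite(f'pics/{f}c.png',cv2.resize(im,None,fx=3.8,fy=3.8,interpolation=cv2.INTER_CUBIC))
o=np.array([.6513,.025]); xv=np.array([.9997,.0241]); yv=np.array([-.0241,.9997])
def b(p): d=np.array(p)[:2]-o; return np.round([d@xv*1000,d@yv*1000],1)
def w(q): return np.round(o+q[0]/1000*xv+q[1]/1000*yv,4)
def tube(f):
    """fit the orange+green blobs; report ends in bay mm"""
    s=load(f); im=cv2.imread(f'pics/{f}.png'); h=cv2.cvtColor(im,cv2.COLOR_BGR2HSV)
    yy,xx=np.mgrid[:384,:512]; roi=(xx>175)&(xx<375)&(yy>155)&(yy<250)
    m=lambda a,c,sat:(h[...,0]>=a)&(h[...,0]<=c)&(h[...,1]>sat)&(h[...,2]>60)&roi
    def big(M):
        n,l,st,c=cv2.connectedComponentsWithStats(M.astype(np.uint8)); i=1+np.argmax(st[1:,4]) if n>1 else 0; return (l==i),st[i,4]
    A,na=big(cv2.morphologyEx(m(10,28,70).astype(np.uint8),cv2.MORPH_CLOSE,np.ones((5,5)))>0); G,ng=big(m(50,75,110))
    pts=np.array([ray(s,(u,v),.018)[:2] for v,u in np.argwhere(A)])
    g=np.mean([ray(s,(u,v),.018)[:2] for v,u in np.argwhere(G)],0) if ng<500 else None
    c=pts.mean(0); d=np.linalg.svd(pts-c)[2][0]; d=d if d[1]>0 else -d
    pr=(pts-c)@d; th=np.degrees(np.arctan2(d@xv,d@yv))
    print('orange n',na,'green n',ng,'theta',round(th,2),'orange span',np.round([pr.min(),pr.max()],3),'green',None if g is None else b(g))
    if g is not None:
        e=c+d*((g-c)@d-.004); print('stopper',b(e),'open',b(e+.3*d),'off-line',round(1000*float((g-c)@np.array([d[1],-d[0]])),1))
E
python3 - <<'E'
from h import *
tube('top0'); snap('top','t1'); crop('t1'); tube('t1')
print(r.get_state()['tool_pos'],r.get_state()['contact_force'])
E
```

```text
orange n 464 green n 16 theta 1.61 orange span [-0.135  0.14 ] green [-153.5 -353.6]
stopper [-153.1 -357.6] open [-144.6  -57.7] off-line -0.5
orange n 776 green n 18 theta 7.68 orange span [-0.091  0.071] green [-144.6 -354.2]
stopper [-250.8 -343.9] open [-210.7  -46.6] off-line 106.6
[ 0.50153123 -0.14531893  0.02171899] [-0.10147601  0.49146824  1.12319309]
```

View pics/t1c.png

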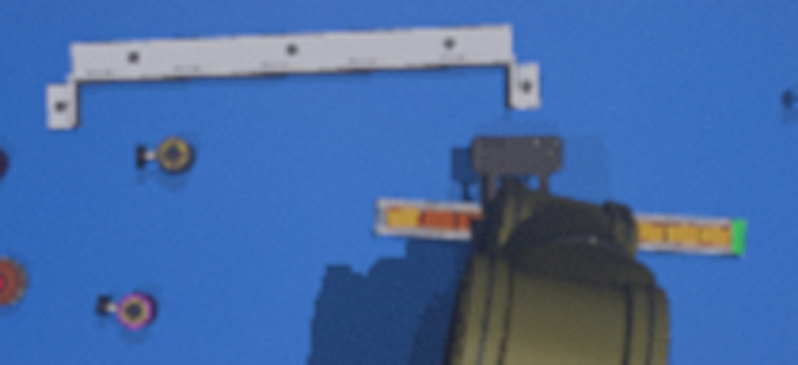

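Read by hand, the open end is at about (378,217) and the stopper at (741,238). The tube is advancing and turning in about the planned ratio, so I'll keep pushing.

Request:
apply_moves:
  travel:
    - [0.7, 0, 0]
    - [1.4, 0, 0]
    - [2.1, 0, 0]
    - [2.8, 0, 0]
    - [3.5, 0, 0]
    - [4.2, 0, 0]
    - [4.2, 0, 0]
    - [1.5, 0, 0]
  roll: [0, 0, 0, 0, 0, 0, 0, 0]
  gripper: [0, 0, 0, 0, 0, 0, 0, 0]

```text
clock: 3.48
tool_pos: [0.5227, -0.145, 0.021]
eef_rot: [-0.001, 0.702, 0.0, 0.712]
contact_force: [0.4, 0.2, -0.3]
opening: 0.005
```

Request:
apply_moves:
  travel:
    - [-1, 0, 0]
    - [-2, 0, 3]
    - [-4, 0, 6]
    - [-7, 0, 9]
    - [-10, 0, 12]
    - [-12, 0, 15]
    - [-12, 0, 15]
    - [-12, 0, 15]
  roll: [0, 0, 0, 0, 0, 0, 0, 0]
  gripper: [0, 0, 0, 0, 0, 0, 0, 0]

```text
clock: 4.15
tool_pos: [0.3957, -0.146, 0.1722]
eef_rot: [-0.0, 0.705, -0.001, 0.709]
contact_force: [0.6, -0.7, 0.0]
opening: 0.007
```

```bash
python3 - <<'E'
from h import *
snap('top','t2'); crop('t2'); tube('t2')
print(r.get_state()['tool_pos'],r.get_state()['contact_force'])
E
```

```text
orange n 464 green n 18 theta 13.73 orange span [-0.139  0.139] green [-125.7 -353.4]
stopper [-126.7 -357.3] open [-55.5 -65.8] off-line 0.1
[ 0.39643451 -0.14570965  0.17123215] [0.87772297 0.51343685 0.74106629]
```

View pics/t2c.png

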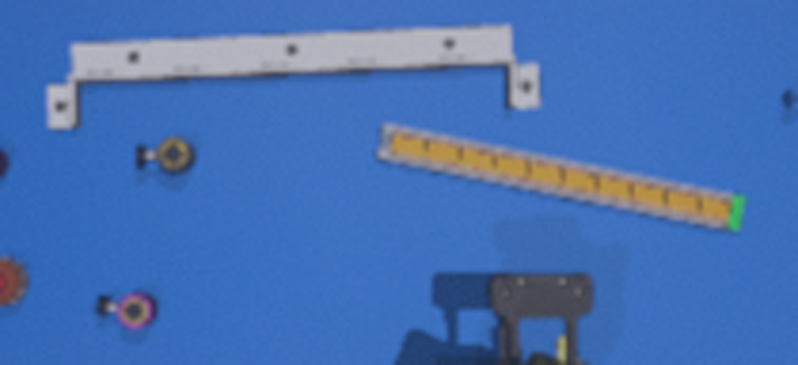

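The tube is clear at θ≈13.7°, with its open end at (383,142) and its stopper at (737,212). Next is an axial push on the stopper face.

Request:
apply_moves:
  travel:
    - [0, -4, 0]
    - [0, -8, 0]
    - [1, -12, 0]
    - [3, -15.5, 0]
    - [6, -18, 0]
    - [9, -20.5, 0]
    - [12, -22.3, 0]
    - [13, -22.3, 0]
  roll: [-2, -4, -6, -8, -10, -12.4, -12.4, -12.4]
  gripper: [0, 0, 0, 0, 0, 0, 0, 0]

```text
clock: 4.87
tool_pos: [0.5298, -0.3729, 0.169]
eef_rot: [0.076, 0.701, -0.078, 0.705]
contact_force: [0.9, -0.7, 0.9]
opening: 0.006
```

Request:
apply_moves:
  travel:
    - [0, 0, -3]
    - [0, 0, -6]
    - [0, 0, -9]
    - [0, 0, -12]
    - [0, 0, -13.5]
    - [0, 0, -14.6]
    - [0, 0, -14.6]
    - [0, 0, -14.6]
  roll: [0, 0, 0, 0, 0, 0, 0, 0]
  gripper: [0, 0, 0, 0, 0, 0, 0, 0]

```text
clock: 5.53
tool_pos: [0.5249, -0.3687, 0.0246]
eef_rot: [0.076, 0.703, -0.077, 0.703]
contact_force: [0.4, 0.4, 0.6]
opening: 0.001
```

Request:
apply_moves:
  travel:
    - [0.26, 1.2, 0]
    - [0.48, 2.2, 0]
    - [0.7, 3.2, 0]
    - [0.9, 4.2, 0]
    - [1.14, 5.3, 0]
    - [1.37, 6.4, 0]
    - [1.6, 7.5, 0]
    - [1.8, 8.3, 0]
  roll: [0, 0, 0, 0, 0, 0, 0, 0]
  gripper: [0, 0, 0, 0, 0, 0, 0, 0]

```text
clock: 6.2
tool_pos: [0.5427, -0.2834, 0.0249]
eef_rot: [0.076, 0.703, -0.076, 0.703]
contact_force: [-1.2, -3.7, 2.2]
opening: 0.006
```

Request:
apply_moves:
  travel:
    - [0.22, 1, 0]
    - [0.44, 2, 0]
    - [0.66, 3, 0]
    - [0.88, 4, 0]
    - [1.05, 4.8, 0]
    - [1.2, 5.5, 0]
    - [1.3, 5.9, 0]
    - [1.3, 5.9, 0]
  roll: [0, 0, 0, 0, 0, 0, 0, 0]
  gripper: [0, 0, 0, 0, 0, 0, 0, 0]

```text
clock: 6.87
tool_pos: [0.5555, -0.2243, 0.0245]
eef_rot: [0.076, 0.703, -0.075, 0.703]
contact_force: [0.7, -0.2, 0.1]
opening: 0.007
```

Request:
apply_moves:
  travel:
    - [-0.5, -2, 0]
    - [-1, -4, 0]
    - [-3, -4, 3]
    - [-6, -4, 6]
    - [-10, -4, 8]
    - [-13, -4, 10]
    - [-13, -4, 10]
    - [-13, -4, 10]
  roll: [0, 0, 0, 0, 0, 0, 0, 0]
  gripper: [0, 0, 0, 0, 0, 0, 0, 0]

```text
clock: 7.53
tool_pos: [0.4237, -0.2666, 0.1257]
eef_rot: [0.077, 0.703, -0.077, 0.703]
contact_force: [1.2, 0.7, -0.8]
opening: 0.005
```

```bash
python3 - <<'E'
from h import *
snap('top','t3'); crop('t3'); tube('t3')
print(r.get_state()['tool_pos'],r.get_state()['contact_force'])
E
```

```text
orange n 465 green n 19 theta 13.76 orange span [-0.139  0.139] green [ -97.4 -231.1]
stopper [ -98.1 -235. ] open [-26.8  56.4] off-line -0.2
[ 0.4256056  -0.26629189  0.12504418] [ 0.13038627  0.00605166 -0.88634759]
```

Request:
apply_moves:
  travel:
    - [3, 3, 0]
    - [6, 6, 0]
    - [9.2, 8.4, 0]
    - [9.2, 8.4, -4]
    - [9.2, 8.4, -7.5]
    - [9.2, 8.4, -10.5]
    - [9.2, 8.4, -10.5]
    - [9.2, 8.4, -10.5]
  roll: [0, 0, 0, 0, 0, 0, 0, 0]
  gripper: [0, 0, 0, 0, 0, 0, 0, 0]

```text
clock: 8.25
tool_pos: [0.5182, -0.1809, 0.0175]
eef_rot: [0.076, 0.703, -0.075, 0.703]
contact_force: [0.9, 1.3, 0.0]
opening: 0.007
```

Request:
apply_moves:
  travel:
    - [0.7, -0.1, 0]
    - [1.4, -0.3, 0]
    - [2, -0.4, 0]
    - [2.6, -0.5, 0]
    - [3.1, -0.6, 0]
    - [3.5, -0.7, 0]
    - [3.5, -0.7, 0]
    - [2, -0.4, 0]
  roll: [0, 0, 0, 0, 0, 0, 0, 0]
  gripper: [0, 0, 0, 0, 0, 0, 0, 0]

```text
clock: 8.92
tool_pos: [0.5411, -0.187, 0.0202]
eef_rot: [0.076, 0.701, -0.077, 0.705]
contact_force: [0.7, 0.2, 0.0]
opening: 0.007
```

Request:
apply_moves:
  travel:
    - [-2, 0, 0]
    - [-4, -1, 2]
    - [-6, -3, 5]
    - [-9, -6, 8]
    - [-11, -9, 10]
    - [-13, -9, 10]
    - [-13, -9, 10]
    - [-13, -9, 10]
  roll: [0, 0, 0, 0, 0, 0, 0, 0]
  gripper: [0, 0, 0, 0, 0, 0, 0, 0]

```text
clock: 9.58
tool_pos: [0.406, -0.2774, 0.1205]
eef_rot: [0.077, 0.703, -0.078, 0.703]
contact_force: [0.3, 1.2, -0.8]
opening: 0.008
```

```bash
python3 - <<'E'
from h import *
snap('top','t4'); crop('t4'); tube('t4')
print(r.get_state()['tool_pos'],r.get_state()['contact_force'])
E
```

```text
orange n 475 green n 20 theta 8.34 orange span [-0.139  0.138] green [ -77.  -234.8]
stopper [ -77.1 -238.8] open [-33.5  58. ] off-line -0.5
[ 0.40756993 -0.27634654  0.11998114] [ 0.60900316 -0.29170878  0.16865982]
```

View pics/t4c.png

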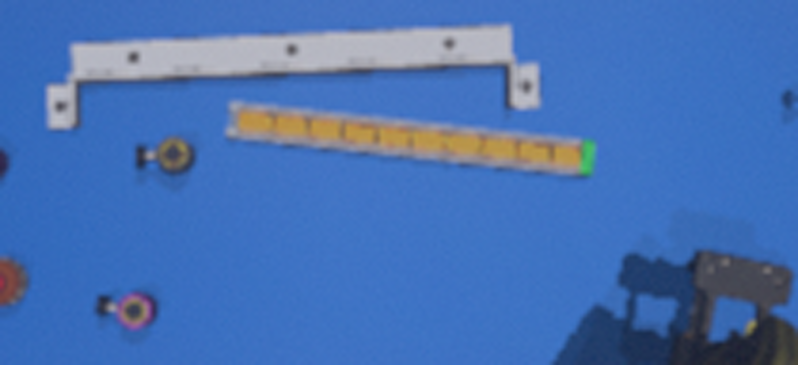

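The open end at (233,120) now points behind the socket, with θ≈8.3°. Next I push it in along its axis.

Request:
apply_moves:
  travel:
    - [4, 0.5, 0]
    - [8, 1, 0]
    - [12, 2, 0]
    - [16, 2.7, 0]
    - [16.8, 2.7, -3.5]
    - [16.8, 2.7, -7]
    - [16.8, 2.7, -9.6]
    - [16.8, 2.7, -9.6]
  roll: [1, 2, 3, 4, 5, 5.4, 5.4, 5.4]
  gripper: [0, 0, 0, 0, 0, 0, 0, 0]

```text
clock: 10.3
tool_pos: [0.5729, -0.2452, 0.0176]
eef_rot: [0.044, 0.709, -0.04, 0.703]
contact_force: [-0.2, 0.7, -0.7]
opening: 0.003
```

Request:
apply_moves:
  travel:
    - [0.12, 1, 0]
    - [0.24, 2, 0]
    - [0.36, 3, 0]
    - [0.48, 4, 0]
    - [0.6, 5, 0]
    - [0.72, 6, 0]
    - [0.8, 6.8, 0]
    - [0.8, 6.8, 0]
  roll: [0, 0, 0, 0, 0, 0, 0, 0]
  gripper: [0, 0, 0, 0, 0, 0, 0, 0]

```text
clock: 10.97
tool_pos: [0.584, -0.1784, 0.0242]
eef_rot: [0.043, 0.706, -0.042, 0.706]
contact_force: [-0.1, 0.7, 0.6]
opening: 0.006
```

```bash
python3 - <<'E'
from h import *
snap('top','t5'); tube('t5')
print(r.get_state()['tool_pos'],r.get_state()['contact_force'])
E
```

```text
orange n 1278 green n 196608 theta 10.22 orange span [-0.089  0.072] green None
[ 0.58358553 -0.17920497  0.02390957] [ 0.72333717 -0.0142437  -0.33585755]
```

Request:
apply_moves:
  travel:
    - [0.1, 0.7, 0]
    - [0.18, 1.4, 0]
    - [0.26, 2.1, 0]
    - [0.33, 2.7, 0]
    - [0.39, 3.2, 0]
    - [0.39, 3.2, 0]
    - [0.2, 1.6, 0]
    - [0, 0, 0]
  roll: [0, 0, 0, 0, 0, 0, 0, 0]
  gripper: [0, 0, 0, 0, 0, 0, 0, 0]

```text
clock: 11.68
tool_pos: [0.5836, -0.179, 0.0235]
eef_rot: [0.043, 0.706, -0.041, 0.706]
contact_force: [0.9, -1.0, 0.5]
opening: 0.007
```

Request:
apply_moves:
  travel:
    - [0, -2, 0]
    - [-2, -3, 2]
    - [-5, -3, 5]
    - [-9, -3, 8]
    - [-13, -3, 10]
    - [-17, -3, 10]
    - [-18, -3, 10]
    - [-18, -3, 10]
  roll: [0, 0, 0, 0, 0, 0, 0, 0]
  gripper: [0, 0, 0, 0, 0, 0, 0, 0]

```text
clock: 12.35
tool_pos: [0.3971, -0.2107, 0.1244]
eef_rot: [0.045, 0.708, -0.044, 0.703]
contact_force: [-0.7, 0.6, 0.5]
opening: 0.006
```

```bash
python3 - <<'E'
from h import *
snap('top','t6'); crop('t6'); tube('t6')
print(r.get_state()['tool_pos'],r.get_state()['contact_force'])
E
```

```text
orange n 468 green n 20 theta 8.35 orange span [-0.138  0.139] green [ -65.6 -154.9]
stopper [ -65.7 -158.9] open [-22.2 137.9] off-line -0.5
[ 0.40087865 -0.21098419  0.1241335 ] [ 0.86942038 -0.15749277  0.33402829]
```

View pics/t6c.png

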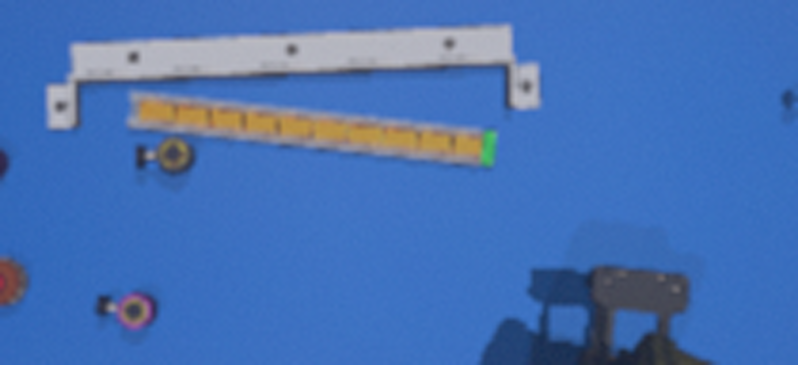

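Request:
apply_moves:
  travel:
    - [3, 4, 0]
    - [6, 8, 0]
    - [9, 12, 0]
    - [12, 15, 0]
    - [14, 17, -2]
    - [15.5, 17.9, -5]
    - [15.5, 17.9, -8]
    - [15.5, 17.9, -10.4]
  roll: [1.5, 3, 4.5, 6, 7.5, 8.3, 8.3, 8.3]
  gripper: [0, 0, 0, 0, 0, 0, 0, 0]

```text
clock: 13.07
tool_pos: [0.5614, -0.0275, 0.017]
eef_rot: [-0.009, 0.706, 0.011, 0.708]
contact_force: [-0.4, -0.3, -0.1]
opening: 0.008
```

Request:
apply_moves:
  travel:
    - [0, 0, 0]
    - [0.8, 0, 0]
    - [1.5, 0, 0]
    - [2.2, 0, 0]
    - [2.9, 0, 0]
    - [3.5, 0, 0]
    - [4.1, 0, 0]
    - [4.5, 0, 0]
  roll: [0, 0, 0, 0, 0, 0, 0, 0]
  gripper: [0, 0, 0, 0, 0, 0, 0, 0]

```text
clock: 13.73
tool_pos: [0.6041, -0.0325, 0.02]
eef_rot: [-0.008, 0.707, 0.008, 0.707]
contact_force: [-1.6, -0.3, 0.7]
opening: 0.008
```

```bash
python3 - <<'E'
from h import *
snap('top','t7'); crop('t7')
st=r.get_state();print(b(st['tool_pos']),st['tool_pos'],st['contact_force'])
E
```

```text
[-47.9 -56.3] [ 0.6047805  -0.03245831  0.02003877] [ 0.23272078 -0.62216258 -0.0904369 ]
```

View pics/t7c.png

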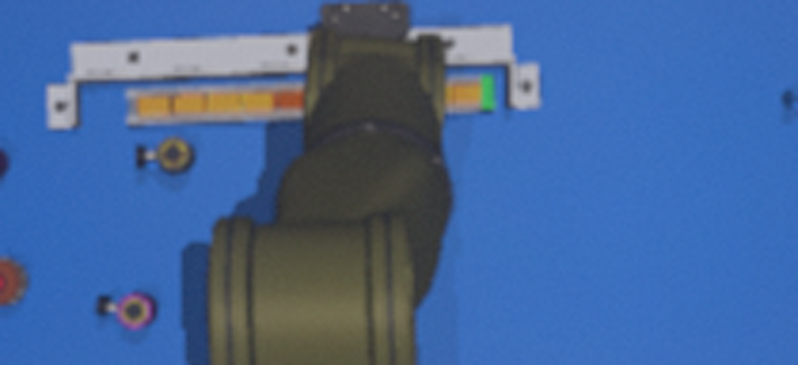

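The stoppered end has swung in, and the tube lies close to the rail, from (128,106) to (494,92). I'll press it gently home.

Request:
apply_moves:
  travel:
    - [0.15, 0, 0]
    - [0.3, 0, 0]
    - [0.4, 0, 0]
    - [0.4, 0, 0]
    - [-1, 0, 0]
    - [-3, 0, 0]
    - [-3, 6, 0]
    - [-3, 8, 0]
  roll: [0, 0, 0, 0, 0, 0, 0, 0]
  gripper: [0, 0, 0, 0, 0, 0, 0, 0]

```text
clock: 14.45
tool_pos: [0.5736, 0.045, 0.0199]
eef_rot: [-0.006, 0.706, 0.005, 0.708]
contact_force: [0.9, 0.5, 0.6]
opening: 0.004
```

Request:
apply_moves:
  travel:
    - [0, 0, 0]
    - [1, 0, 0]
    - [2, 0, 0]
    - [2.7, 0, 0]
    - [3.1, 0, 0]
    - [3.4, 0, 0]
    - [3.5, 0, 0]
    - [3.5, 0, 0]
  roll: [0, 0, 0, 0, 0, 0, 0, 0]
  gripper: [0, 0, 0, 0, 0, 0, 0, 0]

```text
clock: 15.12
tool_pos: [0.6075, 0.0476, 0.0196]
eef_rot: [-0.008, 0.707, 0.008, 0.707]
contact_force: [-2.1, 1.2, 1.8]
opening: 0.007
```

Request:
apply_moves:
  travel:
    - [-2, 0, 0]
    - [-4, 0, 0]
    - [-7, 0, 2]
    - [-10, -3, 5]
    - [-13, -7, 8]
    - [-16, -11, 11]
    - [-16, -15, 14]
    - [-16, -15, 14]
  roll: [0, 0, 0, 0, 0, 0, 0, 0]
  gripper: [0, 0, 0, 0, 0, 0, 0, 0]

```text
clock: 15.78
tool_pos: [0.4487, -0.0985, 0.1568]
eef_rot: [-0.008, 0.707, 0.008, 0.707]
contact_force: [1.1, -0.0, -0.6]
opening: 0.009
```

```bash
python3 - <<'E'
from h import *
snap('top','t8'); crop('t8'); tube('t8')
st=r.get_state();print(b(st['tool_pos']),st['tool_pos'],st['contact_force'],st['clock'])
E
```

```text
orange n 492 green n 20 theta 0.1 orange span [-0.136  0.14 ] green [ -16.6 -156.3]
stopper [ -15.1 -160.3] open [-14.6 139.7] off-line -1.5
[-206.6 -127.5] [ 0.44778024 -0.10740877  0.16052167] [-1.76955679 -4.75322777  2.69401598] 15.8333
```

View pics/t8c.png

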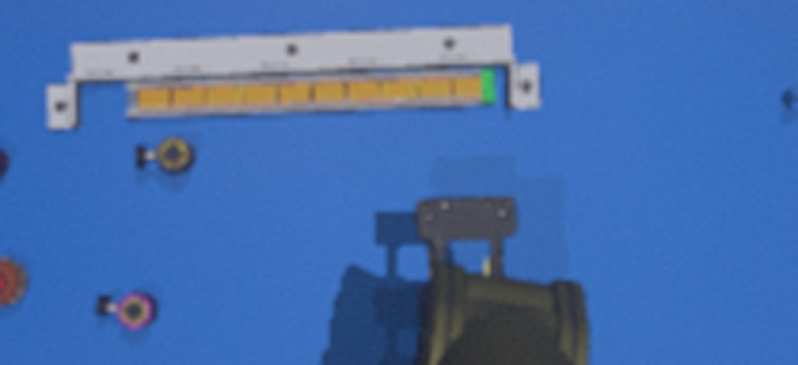

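The tube is flush along the rail, with its ends at x ≈ -15 mm and y ≈ +140 and -160 mm in the bay frame. The arm is clear, so I'm handing in.

```bash
python3 - <<'E'
from h import *
a=cv2.imread('pics/top0.png').astype(int);c=cv2.imread('pics/t8.png').astype(int)
for n,(u,v) in dict(reel=(126,182),flux=(169,224),holder=(402,171)).items(): print(n,np.abs(a-c)[v-14:v+14,u-18:u+18].mean().round(1))
r.finish_job()
E
```

```text
reel 6.9
flux 6.8
holder 6.4
the job is handed in; nothing more can be done
```

The tube is in the bay, lying along the back rail with its open end to the left behind the lamp socket. I handed the job in at about 16 s, and no verdict is reported. The tube was only ever pushed flat on the bench with the closed fingertips, never gripped. I turned it to about 14°, slid it along its length, then set it to about 8° and slid the open end in. Last, I swung the stoppered end round and pressed it home.

- **On the way:** with the open end in behind the socket, the last clear top view had it 41 mm behind the socket axis and 42 mm to its left. The stoppered end was then still 66 mm in front of the rail face.
- **Final position:** before hand-in, the open end was at x = -14.6 mm, y = +139.7 mm and the stopper end at x = -15.1 mm, y = -160.3 mm in the bay frame. The tube was 0.1° off parallel to the rail, and the arm was raised clear of everything.
- **Forces:** the force readings I took stayed under about 6 N. The reading just before hand-in was about 6 N although the arm was touching nothing; it had only just stopped moving.
- **Reel, flux bottle and board holder:** comparing the start and end pictures gave a similar small difference for all three (6.4 to 6.9 grey levels). I took this as camera noise, without checking it against an untouched patch. The tool passed near only the board holder, when pushing the stopper end, and touched none of them as far as I could see.

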